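Line up the turned knobs for spraying

ROBOT

A 6-joint arm with a two-finger parallel gripper is mounted at the origin on the work surface. World frame = base frame: x ahead of the robot, y to its left, z up, the work surface at z = 0. Lengths are in mm, angles in rad, forces in N, time in s.
With the tool pointing down it reaches from about 375 to 825 mm from the base axis. Payload 5.5 kg.
Tool frame: the origin (TCP) lies at the very end of the fingers, on their centre line; the grasp point (between the pads) lies tcp_to_grasp behind it (tcp_to_grasp is the distance from the TCP to the grasp point, in mm); z points along the fingers, y is the line along which they close (so a half turn about z gives the same grasp; the last joint's range is limited). The gripper opens to 85 mm and grips with 20 to 120 N. Pads are 22 mm wide; open, the fingers measure 114 mm over their backs; the gripper's body (76 mm by 85 mm) begins 54 mm behind the grasp point. The pads swing forward as they close: fully open they stand 13 mm farther back than shut.
Start: joints at [1.302, 0.314, -0.047, 1.21, 0, 1.571], TCP at [159.342, 578.451, 231.299] pointing down, gripper open.
Joint ranges: [-2.67, 2.67], [-0.69, 1.73], [-1.03, 1.25], [-2.08, 2.16], [-1.42, 1.45], [-3.14, 3.14]. Speed limits (rad/s): [2.39, 2.39, 3.01, 3.14, 3.14, 3.14].

INTERFACE

Orientations are given as a rotation vector (axis times angle).
In Python, from plant import get_state, capture, camera_params, finish_job, tcp_to_grasp gives the robot as it stands.
- The arm moves only by the tool servo_tool, never from a script. Its argument "plan" is a list of rows, each an object of numbers: "dx", "dy", "dz": the shift along the tool's x, y, z in m; "spin": the turn about the tool's z in degrees; "gripper": the closure, from 0 (fully open) to 1 (shut). A call has 1 to 5 rows; each row shifts and turns the commanded pose from where the row before left it, along the tool's axes as they then stand; what a row does not reach is not made up. A row lasts 1/10 s, in which the tool goes at most 50 mm and 8.59 degrees, less where a joint would pass 70% of its speed; a pose out of reach is approached as far as the arm can. A call with a gripper value outside its range is refused whole. The fingers move at their own pace and stop on an object; "grip_force" is the grip in N (left out, the last holds). Time passes only in rows, so rows that do not move let the fingers close. It gives the time, the measured TCP pose, the force, the opening and the grip force at its end, in the units of the state.
- get_state(): the state, without advancing time (a new reading comes with each control period).
- capture(name): name is "side" or "top" or "wrist"; returns the picture (480x640x3 uint8, red, green, blue); there is no depth.
- camera_params(name): a dict with "mtx" (3x3 intrinsics, pixels), "R" (3x3) and "t" (3): a world point X has camera coordinates R X + t. Camera axes: x right, y down, z forward; pixel columns grow to the right and rows downward; lengths in mm; the calibration is good to about 2 mm. A picture is of the moment at which its call begins: read the wrist's pose just before it. camera_params takes no time and is no camera call; for the wrist camera it gives the pose at the moment of the call.
- finish_job(): hands the job in; it is judged then, once.
The state is a dict: "clock": time; "joint_positions": joint angles; "qd": joint speeds; "effort": joint torques, N m; "ee_pos": TCP position; "eef_rot": TCP orientation; "contact_force": force on the tool from outside, world axes, zero at the start; "moment": the same for the moment, N m; "finger_gap": finger opening in mm; "finger_force": force on a finger pad.
Only numpy, scipy, OpenCV 4.12 (cv2) and the standard library are available. Lean on these libraries where they do the work, as an engineer would, in place of code of your own. Each camera call takes 0.05 s, during which the arm holds its last target. There are 200 camera calls.

TASK

Flip the toggle clamp's red handle over so that the clamp stands open, take the wooden knob off the sloping jig and set it down upright (do not drop it) in a free place on the tilting tray, where the way from it to the fence is clear of the other knobs. Then raise the tray by its red handle until all four knobs have slid down into one single row against the aluminium fence, and lower it gently until it lies flat again, with the knobs still upright in their row. Leave the clamp open and do not disturb the other things on the bench.

Things in the scene. Friction and masses are not known exactly. Their poses are not given: they have to be found in the camera images.
- tray (a joint): tilt of the tray about its hinge (rad): 0 flat on its stand, 0.75 at its upper stop. No catch: it falls back if let go (about 3 N at the handle carries it). On its slick lining knobs begin to slide at roughly 0.18 to 0.28 rad; at about 0.5 rad they all slide down promptly.
- tray_hinge (a point): middle of the tray's hinge line, at the underside of its fence side, 30 mm above the table. Axes are the tray's and tilt with it: x from fence to handle (away from the robot, within 0.2 rad of straight ahead), y along fence and hinge, z up out of the tray. The tray turns about this y axis; raising moves the handle up and back towards the robot.
- tray_fence (a point): foot of the aluminium fence: on the inner floor, at the fence's inner face, half-way along; 6 mm along x and 4 mm along z from tray_hinge, same axes. A knob against the fence has its centre 18 mm along x from here. Grey inner floor 158 mm along x, 135 mm either way along y; above it the fence (robot's side) is 26 mm, green end walls 14 mm, far rim 8 mm high.
- tray_handle (a point): grasp centre of the tray's red handle: upright plate 12 mm thick (along tray x), 50 mm wide (y), on a 6 mm thick tongue from the middle of the far rim. 219 mm along x, 38 mm along z from tray_hinge, same axes; plate top 18 mm above it, tongue 32 mm below, 43 mm free between plate and rim. Pinched across its thickness, the tool has to tilt with the tray.
- clamp (a joint): angle of the toggle clamp (rad): 0 closed on the knob with its red handle upright, 1.9 fully open with the handle laid over to the far side and the steel arm standing up. Pushed past about 0.7 rad it falls open by itself; let go below about 0.35 rad it falls shut, between the two it may stick. A push of 1 or 2 N at the handle moves it.
- clamp_pivot (a point): pivot of the toggle clamp on the jig. Axes turn with the clamp; closed: x level from knob to clamp (away from the robot, within 0.2 rad of straight ahead), y along the pivot, z up the red handle. Opening swings the handle from z towards x about y. It lies 42 mm along x and 76 mm above the middle of the jig knob's foot.
- clamp_handle_top (a point): top end of the clamp's red round handle (18 mm thick, 70 mm of red grip), 100 mm from clamp_pivot. Axes as clamp_pivot.
- knob4_center (a point): middle (half-way up) of the knob on the jig: turned light-brown wood, near cylindrical, 36 mm across, 28 mm high, z its axis out of its foot. It lies on a 90 mm wide board sloping 30 degrees down to the robot, so its axis leans 30 degrees to the robot; two brass stops 10 mm high, within 16 mm of the middle line, hold its lower side; both sides (jig's y) are free for fingers.
- knob1_center (a point): middle (half-way up) of a knob like knob4, on the side of the tray's negative y; 36 mm across, 28 mm high, standing upright loose in the tray, z along its axis
- knob2_center (a point): middle (half-way up) of a knob like knob4, near the tray's middle; 36 mm across, 28 mm high, standing upright loose in the tray, z along its axis
- knob3_center (a point): middle (half-way up) of a knob like knob4, on the side of the tray's positive y; 36 mm across, 28 mm high, standing upright loose in the tray, z along its axis
- jar_lid: bystander: purple jar lid, 60 mm across, 22 mm high, origin under its centre
- sanding_block: bystander: dark grey sanding block, 95 x 50 x 30 mm, origin under its centre
- stain_jar: bystander: amber jar with black cap, 54 mm across, 75 mm high, origin under its centre
- lacquer_can: bystander: white and blue tin, 65 x 110 mm, 179 mm high, origin under its centre
- tape_roll: bystander: blue roll of tape, 104 mm across, 25 mm high, origin under its centre
- tape_cream: bystander: cream roll of tape, 96 mm across, 20 mm high, origin under its centre
- brush: bystander: brush lying on the bench to the robot's left
Not all that is in view belongs to the job. What is meant by the part that bears clamp is not yellow, and is the larger of those in its own colour.

How it is judged:
By the outcome, as a careful person would: the job done as asked, in the order asked, and still so for the second after the job is handed in, with the robot touching nothing.
It also fails if it takes over 58 s, if anything falls off the work surface, if the arm or the gripper's body presses on something with over 40 N, if the wrist force passes 120 N, or if a joint passes its speed limit or range.

## Working session

There is one attempt and no reset: what is moved stays moved. The work goes in short steps, Python scripts to look and compute and a tool call to move; the robot and the scene stay as the last step left them, time stands still between calls to the robot, and variables do not carry over. Pictures are saved under pics/ and viewed, at most 10 in all, crops included, and the job is handed in when it is done.

Besides the shell and the picture viewer there is one more tool, called after "Call:" by a JSON object that holds its "fn" and its "kwargs", one argument or row to a line. servo_tool: Moves the arm, as the interface text tells. Its arguments: {"type":"object","properties":{"plan":{"type":"array","items":{"type":"object","properties":{"dx":{"type":"number"},"dy":{"type":"number"},"dz":{"type":"number"},"spin":{"type":"number"},"gripper":{"type":"number"}}}},"grip_force":{"type":"number"}},"required":["plan"]}

```bash
ls; mkdir -p pics; python3 - <<'E'
from plant import *
import cv2,numpy as np
print(tcp_to_grasp if not callable(tcp_to_grasp) else tcp_to_grasp())
for n in ("side","top"):
    cv2.imwrite(f"pics/{n}0.png",capture(n)[:,:,::-1]); p=camera_params(n); print(n,p)
s=get_state();print(s)
E
```

```text
pics
18.700000000000003
side {'mtx': array([[505.85528332,   0.        , 310.76352575],
       [  0.        , 505.85528332, 243.02215642],
       [  0.        ,   0.        ,   1.        ]]), 'R': array([[ 0.9767733 , -0.21360892, -0.01688672],
       [-0.14122647, -0.5825088 , -0.80046148],
       [ 0.16114904,  0.78425425, -0.59914627]]), 't': array([-483.91332555,  209.51582839, 1265.47263134])}
top {'mtx': array([[601.74279706,   0.        , 318.4423786 ],
       [  0.        , 601.74279706, 239.05865123],
       [  0.        ,   0.        ,   1.        ]]), 'R': array([[ 0.00336985, -0.99998956,  0.00308632],
       [-0.99323361, -0.00370533, -0.11607441],
       [ 0.11608464, -0.00267429, -0.99323572]]), 't': array([  38.59619436,  483.50020863, 1849.93346858])}
{'clock': 0.1, 'joint_positions': array([ 1.30199522e+00,  3.14166178e-01, -4.79637821e-02,  1.21020053e+00,
        1.48852503e-05,  1.57076768e+00]), 'qd': array([ 0.00118338, -0.00025567,  0.00225317, -0.00112634,  0.00085964,
       -0.0002778 ]), 'effort': array([-3.00591446e-04, -5.40767241e+01,  3.40541840e+01,  1.11778721e-02,
       -4.48815103e-05,  6.97716189e-06]), 'ee_pos': array([159.20438756, 577.96038497, 230.52097376]), 'eef_rot': array([-4.20887543e-01, -3.11304802e+00,  2.38482671e-03]), 'contact_force': array([-0.22324495,  0.18591484, -0.5048702 ]), 'moment': array([-0.00327008, -0.00028263,  0.05325636]), 'finger_force': 0.0, 'finger_gap': 85.53791727326026}
```

View pics/side0.png

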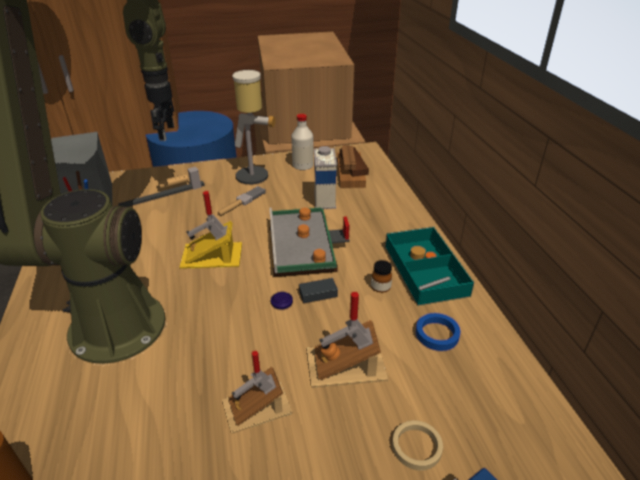

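View pics/top0.png

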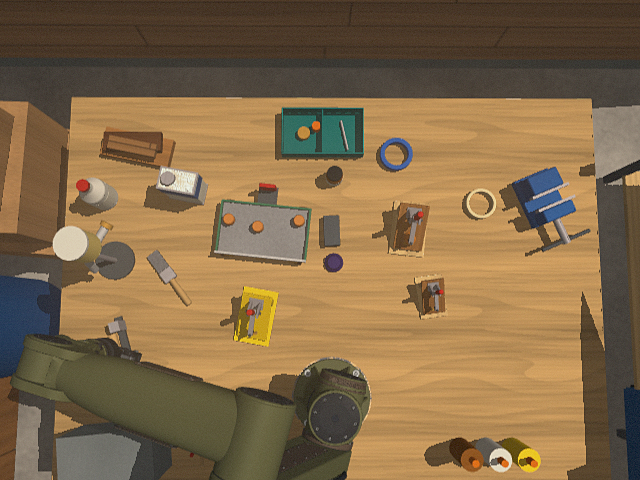

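Side view: three clamp jigs. There is a yellow one at side (210,240) / top (255,315), a small brown one at side (257,390) / top (432,295), and a larger brown one at side (345,350) / top (410,228). The larger brown one isn't yellow, is the bigger of its colour and carries a knob, so it fits. The tray is at top (263,232), with knobs at (229,219), (258,226) and (299,220) and the handle at (267,188). I'll confirm with enlarged crops.

```bash
python3 - <<'E'
import cv2,numpy as np
s=cv2.imread("pics/side0.png");t=cv2.imread("pics/top0.png")
def c(im,x,y,w,h): return cv2.resize(im[y:y+h,x:x+w],(400,300),interpolation=cv2.INTER_CUBIC)
a=np.vstack([np.hstack([c(t,370,190,80,60),c(s,295,285,100,75+0)]),np.hstack([c(t,203,170,120,90+10)[:300],c(s,255,195,108,81)])])
cv2.imwrite("pics/crop1.png",a)
E
```

```text
(no output)
```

View pics/crop1.png

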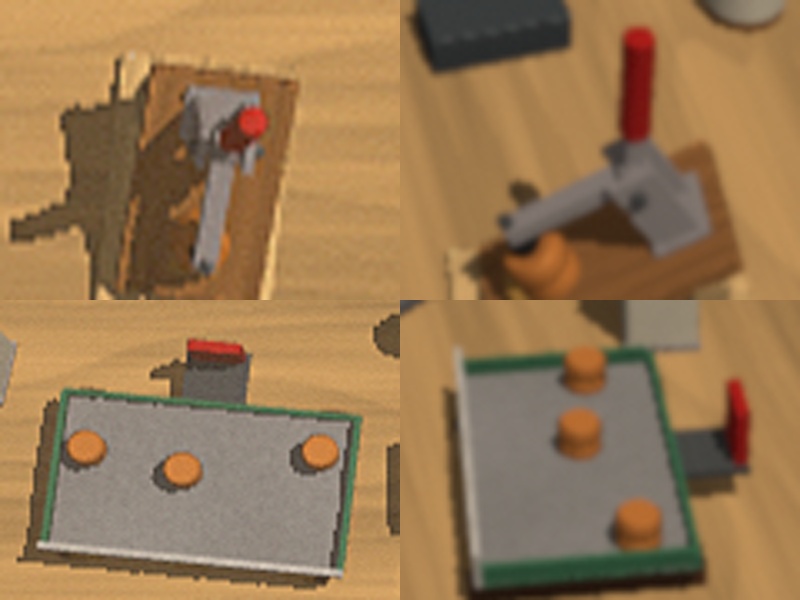

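The crop confirms the larger brown jig, which holds the knob under its clamp arm. Now the measurements.

```bash
cat > h.py <<'E'
import numpy as np,cv2
from plant import *
from scipy.spatial.transform import Rotation as Ro
def ray(n,px,P=None):
    p=P or camera_params(n); d=p["R"].T@np.linalg.inv(p["mtx"])@np.array([px[0],px[1],1.]); return -p["R"].T@p["t"],d/np.linalg.norm(d)
def onz(n,px,z,P=None):
    o,d=ray(n,px,P); return o+d*(z-o[2])/d[2]
def tri(*obs):
    A=np.zeros((3,3));b=np.zeros(3)
    for n,px in obs:
        o,d=ray(n,px);M=np.eye(3)-np.outer(d,d);A+=M;b+=M@o
    return np.linalg.solve(A,b)
def proj(n,X,P=None):
    p=P or camera_params(n); c=p["R"]@np.array(X,float)+p["t"]; u=p["mtx"]@c; return u[:2]/u[2]
def crop(x,y,x0,y0,sx,sy): return ((x+.5)/sx-.5+x0,(y+.5)/sy-.5+y0)
E
python3 - <<'E'
from h import *
np.set_printoptions(precision=1,suppress=True)
T=lambda x,y:crop(x,y,370,190,5,5)
S=lambda x,y:crop(x-400,y,295,285,4,4)
print("htop",tri(("top",T(253,121)),("side",S(638,38))))
print("knob4 armtip bolt",tri(("top",T(205,265)),("side",S(507,220))))
print("jig baseboard top-left board corners z~?",[onz("top",T(*p),90) for p in ((152,66),(298,82))])
T=lambda x,y:crop(x,y-300,203,170,400/120,3)
S=lambda x,y:crop(x-400,y-300,255,195,400/108,300/81)
print("fence ends",onz("top",T(40,545),60),onz("top",T(342,573),60))
print("rim",onz("top",T(65,393),45),onz("top",T(360,417),45))
for a,b in (((86,447),(586,353)),((183,469),(579,418)),((320,451),(638,511))):
    print("knobtop",onz("top",T(*a),62), tri(("top",T(*a)),("side",S(*b))))
print("handle",onz("top",T(190,342),86),onz("top",T(244,348),86),tri(("top",T(217,345)),("side",S(737,384))))
E
```

```text
htop [ 534.9 -246.1  216.5]
knob4 armtip bolt [ 467.5 -237.8   89.4]
jig baseboard top-left board corners z~? [array([ 588. , -207.1,   90. ]), array([ 578.5, -295.7,   90. ])]
fence ends [440.6 357.7  60. ] [413.   80.5  60. ]
rim [600.6 340.7  45. ] [576.5  64.9  45. ]
knobtop [541.5 317.3  62. ] [544.  316.5  66.2]
knobtop [519.1 227.5  62. ] [520.7 227.1  64.9]
knobtop [538.2 101.5  62. ] [539.8 101.3  62.8]
handle [646.4 220.7  86. ] [640.3 171.1  86. ] [641.7 194.7  99.4]
```

The tray yaw is about -0.1 rad with its hinge near (425,218). Sizes agree: hinge to handle is about 219 and the fence about 270 long. The clamp pivot is near (535,-246,117). Setting out now.

Call:
{"fn": "servo_tool", "kwargs": {
  "plan": [
    {"spin": -8.5, "dx": -0.035, "dy": -0.025, "dz": -0.01, "gripper": 1},
    {"dx": -0.038, "dy": -0.027, "dz": -0.01, "gripper": 1},
    {"dx": -0.038, "dy": -0.027, "dz": -0.01, "gripper": 1},
    {"dx": -0.038, "dy": -0.027, "gripper": 1},
    {"dx": -0.038, "dy": -0.027, "gripper": 1}
  ]
}}

```text
invalid input at $.plan[1]: expected keys dx, dy, dz, spin, gripper
```

Call:
{"fn": "servo_tool", "kwargs": {
  "plan": [
    {"dx": -0.038, "dy": -0.03},
    {"dx": -0.038, "dy": -0.03},
    {"dx": -0.03, "dy": -0.037},
    {"dx": -0.02, "dy": -0.045},
    {"dx": -0.01, "dy": -0.048}
  ]
}}

```text
invalid input at $.plan[0]: expected keys dx, dy, dz, spin, gripper
```

Call:
{"fn": "servo_tool", "kwargs": {
  "plan": [
    {"dy": -0.049},
    {"dy": -0.049},
    {"dy": -0.049},
    {"dy": -0.049},
    {"dy": -0.049}
  ]
}}

```text
invalid input at $.plan[0]: expected keys dx, dy, dz, spin, gripper
```

All keys are required.

Call:
{"fn": "servo_tool", "kwargs": {
  "plan": [
    {"spin": -8.5, "dx": -0.035, "dy": -0.025, "dz": -0.01, "gripper": 1},
    {"dx": -0.038, "dy": -0.027, "dz": -0.01, "spin": 0, "gripper": 1},
    {"dx": -0.038, "dy": -0.027, "dz": -0.01, "spin": 0, "gripper": 1},
    {"dx": -0.038, "dy": -0.027, "dz": 0, "spin": 0, "gripper": 1},
    {"dx": -0.038, "dy": -0.027, "dz": 0, "spin": 0, "gripper": 1}
  ]
}}

```text
clock: 0.6
ee_pos: [325.4, 418.2, 261.4]
eef_rot: [0.188, 3.136, 0.0]
contact_force: [1.1, 0.2, -0.8]
finger_gap: 12.2
finger_force: 0.0
```

Call:
{"fn": "servo_tool", "kwargs": {
  "plan": [
    {"dx": -0.038, "dy": -0.03, "dz": 0, "spin": 0, "gripper": 1},
    {"dx": -0.038, "dy": -0.03, "dz": 0, "spin": 0, "gripper": 1},
    {"dx": -0.03, "dy": -0.037, "dz": 0, "spin": 0, "gripper": 1},
    {"dx": -0.02, "dy": -0.045, "dz": 0, "spin": 0, "gripper": 1},
    {"dx": -0.01, "dy": -0.048, "dz": 0, "spin": 0, "gripper": 1}
  ]
}}

```text
clock: 1.1
ee_pos: [437.6, 212.7, 260.7]
eef_rot: [-0.19, -3.136, 0.001]
contact_force: [1.0, 0.2, -0.2]
finger_gap: 0.2
finger_force: 0.0
```

Call:
{"fn": "servo_tool", "kwargs": {
  "plan": [
    {"dx": 0, "dy": -0.049, "dz": 0, "spin": 0, "gripper": 1},
    {"dx": 0, "dy": -0.049, "dz": 0, "spin": 0, "gripper": 1},
    {"dx": 0, "dy": -0.049, "dz": 0, "spin": 0, "gripper": 1},
    {"dx": 0, "dy": -0.049, "dz": 0, "spin": 0, "gripper": 1},
    {"dx": 0, "dy": -0.049, "dz": 0, "spin": 0, "gripper": 1}
  ]
}}

```text
clock: 1.6
ee_pos: [406.3, -30.3, 261.2]
eef_rot: [0.188, 3.136, -0.0]
contact_force: [1.0, -0.3, 0.7]
finger_gap: 0.5
finger_force: 0.0
```

Call:
{"fn": "servo_tool", "kwargs": {
  "plan": [
    {"dx": -0.01, "dy": -0.048, "dz": 0, "spin": 0, "gripper": 1},
    {"dx": -0.01, "dy": -0.048, "dz": 0, "spin": 0, "gripper": 1},
    {"dx": -0.015, "dy": -0.047, "dz": 0, "spin": 0, "gripper": 1},
    {"dx": -0.015, "dy": -0.047, "dz": 0, "spin": 0, "gripper": 1},
    {"dx": 0, "dy": -0.018, "dz": 0, "spin": 0, "gripper": 1}
  ]
}}

```text
clock: 2.1
ee_pos: [432.2, -245.1, 260.7]
eef_rot: [0.194, 3.135, -0.002]
contact_force: [0.9, -0.1, -1.0]
finger_gap: -0.3
finger_force: 0.0
```

```bash
python3 - <<'E'
from h import *
np.set_printoptions(precision=1,suppress=True)
print(get_state()["ee_pos"]); P=camera_params("wrist"); im=capture("wrist")
print(-P["R"].T@P["t"],P["R"],P["mtx"][0,0])
cv2.imwrite("pics/w1.png",im[:,:,::-1]); print(proj("wrist",[535,-246,216],P),proj("wrist",[493,-241,41],P))
np.savez("w1.npz",**P)
E
```

```text
[ 432.2 -245.1  260.7]
[ 363.2 -234.2  402.6] [[ 0.1  1.  -0. ]
 [ 1.  -0.1  0.3]
 [ 0.3 -0.  -1. ]] 398.23819078377494
[334.4 444.2] [327.3 269.7]
```

View pics/w1.png

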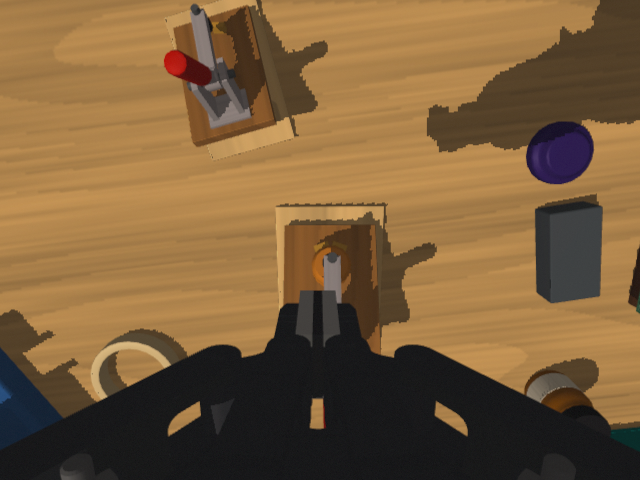

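The wrist picture shows the knob on the jig at about (328,263) and the clamp arm at (332,258). Jig edges are parallel to the tool, so the yaw matches.

```bash
python3 - <<'E'
from h import *
np.set_printoptions(precision=1,suppress=True)
P=dict(np.load("w1.npz"))
print("armtip",onz("wrist",(332,258),89,P),"knob L/R",onz("wrist",(313,265),60,P),onz("wrist",(348,267),60,P),"board top edge",onz("wrist",(285,224),25,P),onz("wrist",(377,224),25,P))
p=Ro.from_rotvec(get_state()["eef_rot"]).as_matrix(); d=np.array([505,-242,190])-get_state()["ee_pos"]; print(p.T@d)
E
```

```text
armtip [ 466.1 -235.1   89. ] knob L/R [ 480.1 -253.    60. ] [ 485.9 -221.7   60. ] board top edge [ 446.9 -276.7   25. ] [ 457.9 -187.9   25. ]
[-72.6  13.   70.5]
```

Call:
{"fn": "servo_tool", "kwargs": {
  "plan": [
    {"dx": -0.02, "dy": 0.012, "dz": 0.03, "spin": 0, "gripper": 1},
    {"dx": -0.02, "dy": 0, "dz": 0.04, "spin": 0, "gripper": 1},
    {"dx": -0.02, "dy": 0, "dz": 0.005, "spin": 0, "gripper": 1},
    {"dx": -0.015, "dy": 0, "dz": 0, "spin": 0, "gripper": 1},
    {"dx": -0.012, "dy": 0, "dz": 0, "spin": 0, "gripper": 1}
  ]
}}

```text
clock: 2.65
ee_pos: [519.8, -238.8, 185.4]
eef_rot: [-0.188, -3.134, -0.001]
contact_force: [-0.7, 0.7, 0.2]
finger_gap: 0.4
finger_force: 0.4
```

Call:
{"fn": "servo_tool", "kwargs": {
  "plan": [
    {"dx": -0.012, "dy": 0, "dz": 0, "spin": 0, "gripper": 1},
    {"dx": -0.012, "dy": 0, "dz": 0, "spin": 0, "gripper": 1},
    {"dx": -0.012, "dy": 0, "dz": 0, "spin": 0, "gripper": 1},
    {"dx": -0.012, "dy": 0, "dz": 0, "spin": 0, "gripper": 1},
    {"dx": -0.012, "dy": 0, "dz": 0, "spin": 0, "gripper": 1}
  ]
}}

```text
clock: 3.15
ee_pos: [580.3, -247.1, 186.7]
eef_rot: [0.189, 3.135, -0.0]
contact_force: [-0.4, 0.3, 0.5]
finger_gap: -0.0
finger_force: 0.0
```

Call:
{"fn": "servo_tool", "kwargs": {
  "plan": [
    {"dx": -0.012, "dy": 0, "dz": 0, "spin": 0, "gripper": 1},
    {"dx": -0.012, "dy": 0, "dz": 0, "spin": 0, "gripper": 1},
    {"dx": 0, "dy": 0, "dz": -0.02, "spin": 0, "gripper": 1},
    {"dx": 0, "dy": 0, "dz": -0.04, "spin": 0, "gripper": 1},
    {"dx": 0, "dy": 0, "dz": -0.03, "spin": 0, "gripper": 0.3}
  ]
}}

```text
clock: 3.65
ee_pos: [603.6, -249.9, 278.2]
eef_rot: [0.189, 3.135, -0.0]
contact_force: [1.0, -1.0, 1.2]
finger_gap: 13.2
finger_force: 0.0
```

Call:
{"fn": "servo_tool", "kwargs": {
  "plan": [
    {"dx": 0.04, "dy": 0, "dz": -0.02, "spin": 0, "gripper": 0.2},
    {"dx": 0.045, "dy": 0, "dz": -0.01, "spin": 0, "gripper": 0.2},
    {"dx": 0.045, "dy": 0, "dz": 0, "spin": 0, "gripper": 0.2},
    {"dx": 0.03, "dy": 0, "dz": 0, "spin": 0, "gripper": 0.2},
    {"dx": 0, "dy": 0, "dz": 0, "spin": 0, "gripper": 0.2}
  ]
}}

```text
clock: 4.15
ee_pos: [441.4, -230.2, 307.7]
eef_rot: [0.192, 3.135, -0.001]
contact_force: [-0.4, -0.4, -0.4]
finger_gap: 68.2
finger_force: 0.0
```

```bash
python3 - <<'E'
from h import *
np.set_printoptions(precision=1,suppress=True)
print(get_state()["ee_pos"]); P=camera_params("wrist"); im=capture("wrist");s=capture("side")
np.savez("w2.npz",**P)
a=cv2.resize(im[150:350,220:440],(440,400),interpolation=cv2.INTER_CUBIC);b=cv2.resize(s[265:400,285:405],(355,400),interpolation=cv2.INTER_CUBIC)
cv2.imwrite("pics/w2.png",np.hstack([a,b])[:,:,::-1]); print(proj("wrist",[479,-239,65],P),proj("wrist",[493,-241,41],P))
E
```

```text
[ 441.4 -230.2  307.7]
[311.2 241.6] [311.3 248.2]
```

View pics/w2.png

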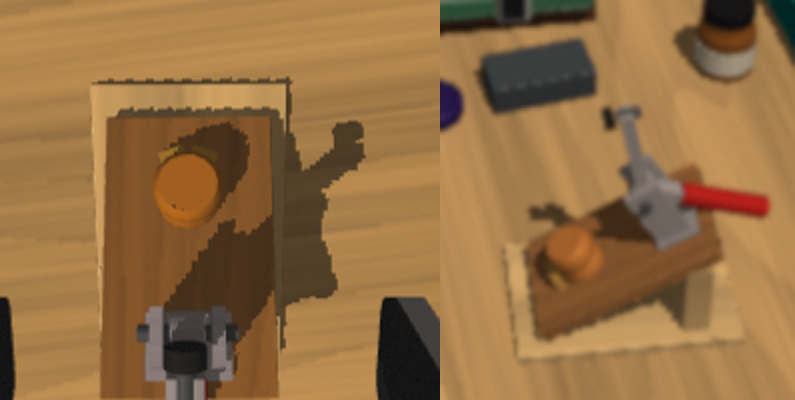

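The clamp stands open. Knob top is at crop (186,184), i.e. px (313,242), within 2 mm of the prediction. I'll check the raised arm's pad at crop (185,355) for gripper clearance.

```bash
python3 - <<'E'
from h import *
np.set_printoptions(precision=1,suppress=True)
P=dict(np.load("w2.npz"))
for z in (170,190): print(z,onz("wrist",(312.5,321),z,P),onz("wrist",(312.5,336),z,P))
for q in ((605,118),(635,115)): print(onz("side",(285+(q[0]-440)/2.96,265+q[1]/2.96),188))
print("knobtop",onz("wrist",(313,242),65,P))
E
```

```text
170 [ 513.2 -240.7  170. ] [ 526.  -242.3  170. ]
190 [ 503.1 -239.1  190. ] [ 515.  -240.6  190. ]
[ 509.3 -241.6  188. ]
[ 530.5 -243.5  188. ]
knobtop [ 479.6 -237.2   65. ]
```

The knob top is at (480,-237,65), in agreement. But the raised arm's pad face works out at x≈504, z≈187, so the gripper body limits how far in I can go. I'll descend on the robot side first, then check the clearance in the side view.

Call:
{"fn": "servo_tool", "kwargs": {
  "plan": [
    {"dx": 0, "dy": -0.002, "dz": 0.05, "spin": 0, "gripper": 0.2},
    {"dx": 0, "dy": 0, "dz": 0.05, "spin": 0, "gripper": 0.3},
    {"dx": 0, "dy": 0, "dz": 0.05, "spin": 0, "gripper": 0.3},
    {"dx": 0, "dy": 0, "dz": 0.05, "spin": 0, "gripper": 0.3},
    {"dx": 0, "dy": 0, "dz": 0.05, "spin": 0, "gripper": 0.3}
  ]
}}

```text
clock: 4.75
ee_pos: [445.6, -232.8, 54.3]
eef_rot: [0.188, 3.135, -0.001]
contact_force: [0.4, -0.6, -0.2]
finger_gap: 60.2
finger_force: 0.0
```

Call:
{"fn": "servo_tool", "kwargs": {
  "plan": [
    {"dx": 0, "dy": 0, "dz": 0.01, "spin": 0, "gripper": 0.3},
    {"dx": -0.008, "dy": 0, "dz": 0, "spin": 0, "gripper": 0.3},
    {"dx": 0, "dy": 0, "dz": 0, "spin": 0, "gripper": 0.3}
  ]
}}

```text
clock: 5.05
ee_pos: [455.4, -234.8, 48.4]
eef_rot: [0.188, 3.132, -0.002]
contact_force: [0.1, 0.6, 0.3]
finger_gap: 59.8
finger_force: 0.0
```

```bash
python3 - <<'E'
from h import *
np.set_printoptions(precision=1,suppress=True)
print(get_state()["ee_pos"]); s=capture("side");w=capture("wrist");np.savez("w3.npz",**camera_params("wrist"))
a=cv2.resize(s[240:390,275:405],(416,480),interpolation=cv2.INTER_CUBIC);b=cv2.resize(w[240:480,220:412],(384,480),interpolation=cv2.INTER_CUBIC)
cv2.imwrite("pics/s3.png",np.hstack([a,b])[:,:,::-1])
E
```

```text
[ 455.4 -234.8   48.4]
```

View pics/s3.png

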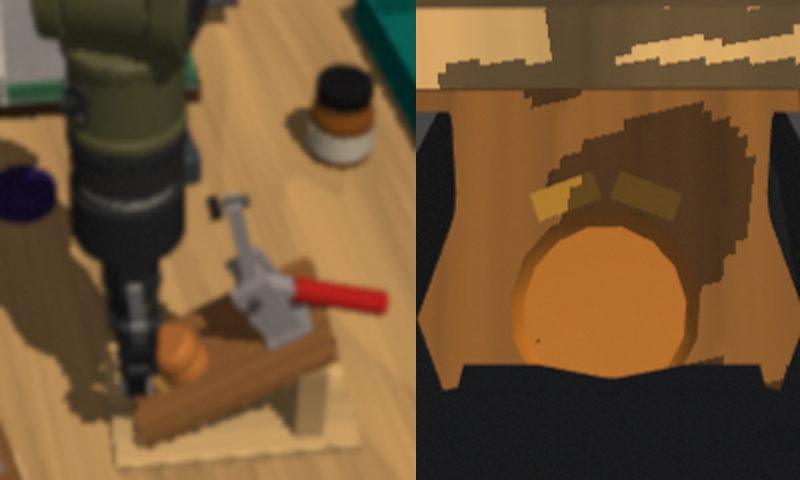

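The side view shows the body's clamp-side edge at crop x≈188 and the raised arm's pad at x≈208. That leaves about 10–13 mm, so I can go in about 9 mm. The knob is centred between the fingers. Advancing slowly.

Call:
{"fn": "servo_tool", "kwargs": {
  "plan": [
    {"dx": -0.004, "dy": 0, "dz": 0.001, "spin": 0, "gripper": 0.3},
    {"dx": -0.003, "dy": 0, "dz": 0, "spin": 0, "gripper": 0.3},
    {"dx": 0, "dy": 0, "dz": 0, "spin": 0, "gripper": 0.3}
  ]
}}

```text
clock: 5.45
ee_pos: [459.8, -234.7, 46.2]
eef_rot: [0.189, 3.134, -0.001]
contact_force: [0.1, 0.0, 0.0]
finger_gap: 59.6
finger_force: 0.0
```

Call:
{"fn": "servo_tool", "kwargs": {
  "plan": [
    {"dx": -0.002, "dy": 0, "dz": 0, "spin": 0, "gripper": 0.3},
    {"dx": 0, "dy": 0, "dz": 0, "spin": 0, "gripper": 0.3}
  ]
}}

```text
clock: 5.65
ee_pos: [461.0, -234.6, 45.5]
eef_rot: [0.189, 3.136, -0.0]
contact_force: [-0.4, 0.1, -1.1]
finger_gap: 59.7
finger_force: 0.0
```

Call:
{"fn": "servo_tool", "kwargs": {
  "plan": [
    {"dx": -0.002, "dy": 0, "dz": 0, "spin": 0, "gripper": 0.3},
    {"dx": 0, "dy": 0, "dz": 0, "spin": 0, "gripper": 0.3}
  ]
}}

```text
clock: 5.85
ee_pos: [462.9, -234.8, 45.3]
eef_rot: [0.189, 3.136, -0.0]
contact_force: [-0.3, 0.4, 0.3]
finger_gap: 59.7
finger_force: 0.0
```

Call:
{"fn": "servo_tool", "kwargs": {
  "plan": [
    {"dx": -0.001, "dy": 0, "dz": 0, "spin": 0, "gripper": 0.3},
    {"dx": 0, "dy": 0, "dz": 0, "spin": 0, "gripper": 0.3}
  ]
}}

```text
clock: 6.05
ee_pos: [463.8, -234.9, 45.3]
eef_rot: [-0.189, -3.136, 0.0]
contact_force: [0.4, -0.2, -0.3]
finger_gap: 59.9
finger_force: 0.0
```

Call:
{"fn": "servo_tool", "kwargs": {
  "plan": [
    {"dx": -0.001, "dy": 0, "dz": 0, "spin": 0, "gripper": 0.3},
    {"dx": 0, "dy": 0, "dz": 0, "spin": 0, "gripper": 0.3}
  ]
}}

```text
clock: 6.25
ee_pos: [464.8, -235.1, 45.3]
eef_rot: [0.189, 3.136, -0.0]
contact_force: [0.1, 0.6, -0.4]
finger_gap: 60.0
finger_force: 0.0
```

Call:
{"fn": "servo_tool", "kwargs": {
  "plan": [
    {"dx": -0.001, "dy": 0, "dz": 0, "spin": 0, "gripper": 0.3},
    {"dx": 0, "dy": 0, "dz": 0, "spin": 0, "gripper": 0.3}
  ]
}}

```text
clock: 6.45
ee_pos: [465.9, -235.2, 45.4]
eef_rot: [0.189, 3.136, -0.0]
contact_force: [0.1, -0.6, -0.4]
finger_gap: 59.7
finger_force: 0.0
```

Call:
{"fn": "servo_tool", "kwargs": {
  "grip_force": 30,
  "plan": [
    {"dx": 0, "dy": 0, "dz": 0, "spin": 0, "gripper": 0.55},
    {"dx": 0, "dy": 0, "dz": 0, "spin": 0, "gripper": 0.8},
    {"dx": 0, "dy": 0, "dz": 0, "spin": 0, "gripper": 0.8},
    {"dx": 0, "dy": 0, "dz": 0, "spin": 0, "gripper": 0.8}
  ]
}}

```text
clock: 6.85
ee_pos: [465.6, -235.2, 45.6]
eef_rot: [-0.189, -3.136, 0.0]
contact_force: [-1.4, 0.8, 5.1]
finger_gap: 31.0
finger_force: 28.6
```

Call:
{"fn": "servo_tool", "kwargs": {
  "plan": [
    {"dx": 0, "dy": 0, "dz": -0.004, "spin": 0, "gripper": 0.8},
    {"dx": 0, "dy": 0, "dz": -0.008, "spin": 0, "gripper": 0.8},
    {"dx": 0.005, "dy": 0, "dz": -0.01, "spin": 0, "gripper": 0.8},
    {"dx": 0.005, "dy": 0, "dz": -0.015, "spin": 0, "gripper": 0.8},
    {"dx": 0, "dy": 0, "dz": 0, "spin": 0, "gripper": 0.8}
  ]
}}

```text
clock: 7.35
ee_pos: [456.6, -234.6, 84.6]
eef_rot: [0.189, 3.133, -0.002]
contact_force: [0.7, 0.2, -0.3]
finger_gap: 30.9
finger_force: 28.7
```

```bash
python3 - <<'E'
from h import *
s=capture("side");w=capture("wrist")
a=cv2.resize(s[240:390,275:405],(416,480),interpolation=cv2.INTER_CUBIC);b=cv2.resize(w[240:480,220:412],(384,480),interpolation=cv2.INTER_CUBIC)
cv2.imwrite("pics/s4.png",np.hstack([a,b])[:,:,::-1])
E
```

```text
(no output)
```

View pics/s4.png

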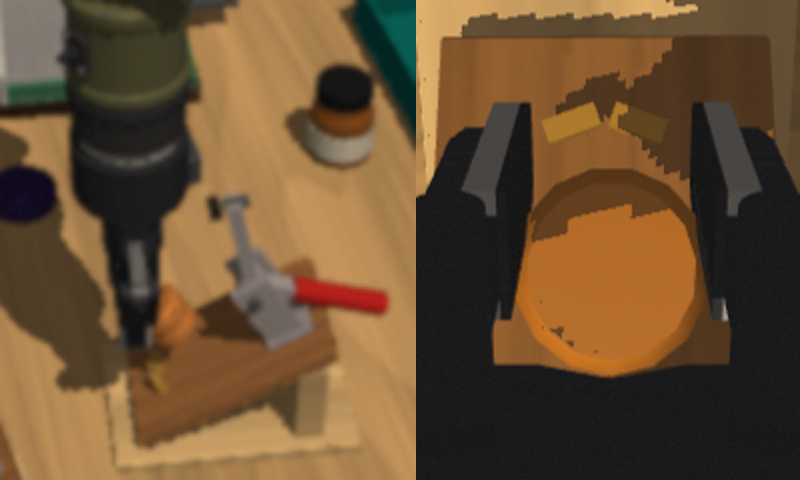

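The knob is held and clear of the jig. It still leans about 30° and is gripped near its robot-side edge, because the raised arm kept the gripper out. I'll set it on a free patch of bench, ease it upright and regrip it centrally, so it can be set down properly in the tray.

Call:
{"fn": "servo_tool", "kwargs": {
  "plan": [
    {"dx": 0.004, "dy": 0.02, "dz": -0.01, "spin": 0, "gripper": 0.8},
    {"dx": 0, "dy": 0.035, "dz": 0, "spin": 0, "gripper": 0.8},
    {"dx": 0, "dy": 0.035, "dz": 0, "spin": 0, "gripper": 0.8},
    {"dx": 0, "dy": 0.015, "dz": 0.03, "spin": 0, "gripper": 0.8},
    {"dx": 0, "dy": 0, "dz": 0.035, "spin": 0, "gripper": 0.8}
  ]
}}

```text
clock: 7.95
ee_pos: [466.2, -127.6, 27.5]
eef_rot: [0.184, 3.133, -0.0]
contact_force: [0.0, -0.5, -0.1]
finger_gap: 30.9
finger_force: 28.9
```

Call:
{"fn": "servo_tool", "kwargs": {
  "plan": [
    {"dx": 0, "dy": 0, "dz": 0.006, "spin": 0, "gripper": 0.8},
    {"dx": 0, "dy": 0, "dz": 0.004, "spin": 0, "gripper": 0.8},
    {"dx": 0, "dy": 0, "dz": 0, "spin": 0, "gripper": 0.8}
  ]
}}

```text
clock: 8.25
ee_pos: [464.7, -129.6, 17.6]
eef_rot: [0.19, 3.136, -0.0]
contact_force: [0.3, 0.2, 0.4]
finger_gap: 30.9
finger_force: 28.9
```

Call:
{"fn": "servo_tool", "kwargs": {
  "plan": [
    {"dx": 0, "dy": 0, "dz": 0.002, "spin": 0, "gripper": 0.8},
    {"dx": 0, "dy": 0, "dz": 0.002, "spin": 0, "gripper": 0.8},
    {"dx": 0, "dy": 0, "dz": 0, "spin": 0, "gripper": 0.8}
  ]
}}

```text
clock: 8.55
ee_pos: [464.9, -129.6, 13.8]
eef_rot: [0.19, 3.135, -0.0]
contact_force: [-1.0, 0.1, -0.6]
finger_gap: 30.9
finger_force: 28.9
```

Call:
{"fn": "servo_tool", "kwargs": {
  "grip_force": 20,
  "plan": [
    {"dx": 0, "dy": 0, "dz": 0.001, "spin": 0, "gripper": 0.8},
    {"dx": 0, "dy": 0, "dz": 0.001, "spin": 0, "gripper": 0.8},
    {"dx": 0, "dy": 0, "dz": 0, "spin": 0, "gripper": 0.8}
  ]
}}

```text
clock: 8.85
ee_pos: [464.9, -129.5, 11.9]
eef_rot: [0.189, 3.135, -0.001]
contact_force: [-2.0, 0.1, 6.2]
finger_gap: 31.2
finger_force: 29.9
```

Contact came at z≈13, as predicted for a 30° lean. Now dragging ahead under a light press.

Call:
{"fn": "servo_tool", "kwargs": {
  "grip_force": 20,
  "plan": [
    {"dx": -0.003, "dy": 0, "dz": 0.001, "spin": 0, "gripper": 0.8},
    {"dx": -0.003, "dy": 0, "dz": 0, "spin": 0, "gripper": 0.8},
    {"dx": -0.003, "dy": 0, "dz": 0, "spin": 0, "gripper": 0.8},
    {"dx": -0.003, "dy": 0, "dz": 0, "spin": 0, "gripper": 0.8}
  ]
}}

```text
clock: 9.25
ee_pos: [477.1, -130.8, 11.2]
eef_rot: [0.189, 3.135, -0.0]
contact_force: [-2.9, 0.3, 7.1]
finger_gap: 30.0
finger_force: 19.1
```

Call:
{"fn": "servo_tool", "kwargs": {
  "grip_force": 20,
  "plan": [
    {"dx": -0.004, "dy": 0, "dz": 0.001, "spin": 0, "gripper": 0.8},
    {"dx": -0.004, "dy": 0, "dz": 0.001, "spin": 0, "gripper": 0.8},
    {"dx": -0.004, "dy": 0, "dz": 0, "spin": 0, "gripper": 0.8},
    {"dx": 0, "dy": 0, "dz": 0, "spin": 0, "gripper": 0.8}
  ]
}}

```text
clock: 9.65
ee_pos: [488.7, -132.1, 8.2]
eef_rot: [0.189, 3.136, 0.0]
contact_force: [0.9, 0.5, -0.9]
finger_gap: 17.0
finger_force: 0.0
```

```bash
python3 - <<'E'
from h import *
s=capture("side");w=capture("wrist")
u,v=map(int,proj("side",[495,-132,20]));print(u,v)
a=cv2.resize(s[v-50:v+25,u-40:u+25],(416,480),interpolation=cv2.INTER_CUBIC);b=cv2.resize(w[240:480,220:412],(384,480),interpolation=cv2.INTER_CUBIC)
cv2.imwrite("pics/s5.png",np.hstack([a,b])[:,:,::-1])
E
```

```text
322 325
```

View pics/s5.png

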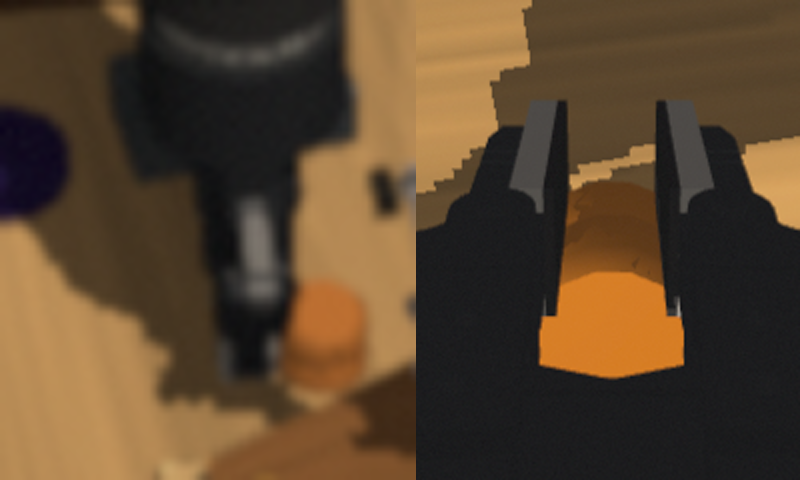

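The knob slid out in front of the fingers and now stands upright on the bench (side crop (328,335)). Backing off, opening, rising and measuring it for a central regrip.

Call:
{"fn": "servo_tool", "kwargs": {
  "plan": [
    {"dx": 0.006, "dy": 0, "dz": 0, "spin": 0, "gripper": 0.5},
    {"dx": 0.03, "dy": 0, "dz": -0.02, "spin": 0, "gripper": 0.1},
    {"dx": 0.01, "dy": 0, "dz": -0.05, "spin": 0, "gripper": 0.1},
    {"dx": 0, "dy": 0, "dz": -0.04, "spin": 0, "gripper": 0.1},
    {"dx": 0, "dy": 0, "dz": 0, "spin": 0, "gripper": 0.1}
  ]
}}

```text
clock: 10.25
ee_pos: [445.5, -127.5, 122.4]
eef_rot: [0.189, 3.128, -0.003]
contact_force: [2.1, -0.2, 0.6]
finger_gap: 77.3
finger_force: 0.0
```

```bash
python3 - <<'E'
from h import *
np.set_printoptions(precision=1,suppress=True)
st=get_state();P=camera_params("wrist");w=capture("wrist");np.savez("w6.npz",**P)
hsv=cv2.cvtColor(w,cv2.COLOR_RGB2HSV)
m=cv2.inRange(hsv,(8,180,120),(18,255,255)); n,l,s,c=cv2.connectedComponentsWithStats(m)
for i in range(1,n):
    if s[i,4]>300: print(s[i],c[i],onz("wrist",c[i],20,P))
u,v=map(int,proj("wrist",[508,-134,20],P)); print(u,v,st["ee_pos"])
u=min(max(u,100),540);v=min(max(v,100),380)
cv2.imwrite("pics/w6.png",cv2.resize(w[v-100:v+100,u-100:u+100],(600,600))[:,:,::-1])
E
```

```text
[ 293  316   49   52 1702] [315.7 344.7] [ 518.7 -135.5   20. ]
315 330 [ 445.5 -127.5  122.4]
```

View pics/w6.png

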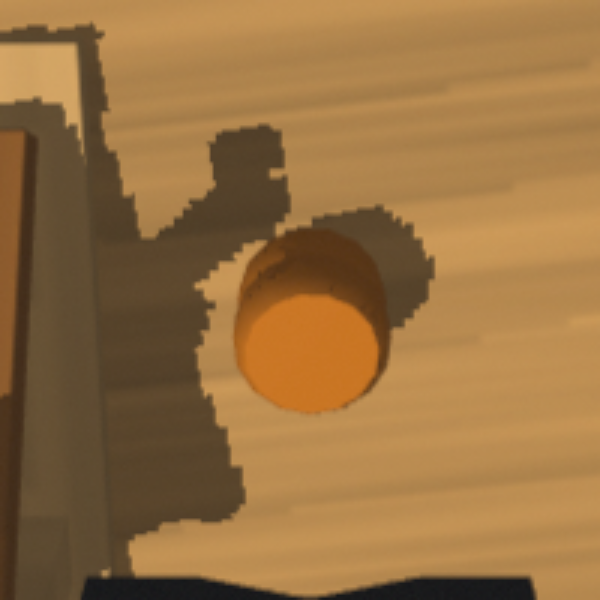

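Upright on the bench, with its top at crop (313,352), i.e. px (319.3,347.3).

```bash
python3 - <<'E'
from h import *
np.set_printoptions(precision=1,suppress=True)
P=dict(np.load("w6.npz"));k=onz("wrist",(319.3,347.3),28,P);st=get_state();print(k,st["ee_pos"])
p=Ro.from_rotvec(st["eef_rot"]).as_matrix();print(p.T@(np.r_[k[:2],4]-st["ee_pos"]))
E
```

```text
[ 516.2 -132.7   28. ] [ 444.4 -127.2  120.1]
[-71.2   3.2 116.5]
```

Call:
{"fn": "servo_tool", "kwargs": {
  "plan": [
    {"dx": -0.036, "dy": 0.003, "dz": 0.02, "spin": 0, "gripper": 0.3},
    {"dx": -0.035, "dy": 0, "dz": 0.02, "spin": 0, "gripper": 0.3},
    {"dx": 0, "dy": 0, "dz": 0.01, "spin": 0, "gripper": 0.3},
    {"dx": 0, "dy": 0, "dz": 0.03, "spin": 0, "gripper": 0.3},
    {"dx": 0, "dy": 0, "dz": 0.025, "spin": 0, "gripper": 0.3}
  ]
}}

```text
clock: 10.8
ee_pos: [511.6, -131.7, 10.1]
eef_rot: [-0.189, -3.133, -0.001]
contact_force: [-0.4, 0.3, -0.2]
finger_gap: 60.0
finger_force: 0.0
```

Call:
{"fn": "servo_tool", "kwargs": {
  "plan": [
    {"dx": 0, "dy": 0, "dz": 0.01, "spin": 0, "gripper": 0.3},
    {"dx": 0, "dy": 0, "dz": 0, "spin": 0, "gripper": 0.35},
    {"dx": 0, "dy": 0, "dz": 0, "spin": 0, "gripper": 0.8},
    {"dx": 0, "dy": 0, "dz": 0, "spin": 0, "gripper": 0.8},
    {"dx": 0, "dy": 0, "dz": 0, "spin": 0, "gripper": 0.8}
  ],
  "grip_force": 30
}}

```text
clock: 11.3
ee_pos: [514.6, -132.4, 3.6]
eef_rot: [0.189, 3.134, -0.001]
contact_force: [0.8, 0.3, -0.5]
finger_gap: 35.4
finger_force: 29.9
```

Call:
{"fn": "servo_tool", "kwargs": {
  "plan": [
    {"dx": 0, "dy": 0, "dz": -0.015, "spin": 0, "gripper": 0.8},
    {"dx": 0, "dy": 0, "dz": -0.035, "spin": 0, "gripper": 0.8},
    {"dx": 0.005, "dy": 0.02, "dz": -0.035, "spin": 0, "gripper": 0.8},
    {"dx": 0.01, "dy": 0.04, "dz": -0.015, "spin": 0, "gripper": 0.8},
    {"dx": 0.011, "dy": 0.045, "dz": 0, "spin": 0, "gripper": 0.8}
  ]
}}

```text
clock: 11.8
ee_pos: [503.3, -24.6, 106.2]
eef_rot: [0.193, 3.128, -0.0]
contact_force: [1.1, 0.0, -0.3]
finger_gap: 34.8
finger_force: 30.1
```

Call:
{"fn": "servo_tool", "kwargs": {
  "plan": [
    {"dx": 0.011, "dy": 0.045, "dz": 0, "spin": 0, "gripper": 0.8},
    {"dx": 0.011, "dy": 0.045, "dz": 0, "spin": 0, "gripper": 0.8},
    {"dx": 0.011, "dy": 0.045, "dz": 0, "spin": 0, "gripper": 0.8},
    {"dx": 0.011, "dy": 0.035, "dz": 0, "spin": 0, "gripper": 0.8},
    {"dx": 0, "dy": 0.02, "dz": 0, "spin": 0, "gripper": 0.8}
  ]
}}

```text
clock: 12.3
ee_pos: [478.8, 171.9, 103.3]
eef_rot: [0.184, 3.135, 0.002]
contact_force: [1.3, -0.6, -0.2]
finger_gap: 35.1
finger_force: 30.1
```

Call:
{"fn": "servo_tool", "kwargs": {
  "plan": [
    {"dx": 0, "dy": 0, "dz": 0, "spin": 0, "gripper": 0.8},
    {"dx": 0, "dy": 0, "dz": 0, "spin": 0, "gripper": 0.8}
  ]
}}

```text
clock: 12.5
ee_pos: [479.7, 169.2, 102.9]
eef_rot: [0.187, 3.135, -0.0]
contact_force: [0.3, -0.4, -0.2]
finger_gap: 35.2
finger_force: 30.1
```

```bash
python3 - <<'E'
from h import *
np.set_printoptions(precision=1,suppress=True)
st=get_state();P=camera_params("wrist");w=capture("wrist");np.savez("w7.npz",**P)
hsv=cv2.cvtColor(w,cv2.COLOR_RGB2HSV)
m=cv2.inRange(hsv,(8,150,90),(18,255,255)); n,l,s,c=cv2.connectedComponentsWithStats(m)
for i in range(1,n):
    if s[i,4]>150: print(s[i],onz("wrist",c[i],58,P))
p=Ro.from_rotvec(st["eef_rot"]).as_matrix();print(st["ee_pos"],p.T@(np.array([480,169,39])-st["ee_pos"]))
for q in ([6,-135,4],[6,135,4],[164,-135,4],[164,135,4],[66,-43,4]):
    c,sn=np.cos(.1),np.sin(.1); X=[425+q[0]*c+q[1]*sn,218-q[0]*sn+q[1]*c,34]; a=proj("wrist",X,P); print(X,a); cv2.circle(w,tuple(int(v) for v in a),3,(255,0,255),1)
cv2.imwrite("pics/w7.png",w[:,:,::-1])
E
```

```text
[567 136  62  10 519] [430.6 305.6  58. ]
[375 139  60  11 556] [421.6 218.6  58. ]
[184 142  61  11 518] [412.8 131.6  58. ]
[ 267  279  102  116 9265] [514.5 167.2  58. ]
[ 403  288   74   72 3508] [513.1 231.8  58. ]
[ 555  307   85   78 4967] [536.8 314.   58. ]
[479.7 169.2 102.9] [-0.2 -0.2 63.9]
[np.float64(417.49251374434635), np.float64(83.07543718758555), 34] [135.1 166. ]
[np.float64(444.4475362389899), np.float64(351.72656181265256), 34] [654.8 155.9]
[np.float64(574.7031718582745), np.float64(67.30175735738669), 34] [171.1 420.5]
[np.float64(601.658194352918), np.float64(335.9528819824537), 34] [601.5 413.5]
[np.float64(486.3774379925361), np.float64(168.62581539435422), 34] [313.9 271.2]
```

View pics/w7.png

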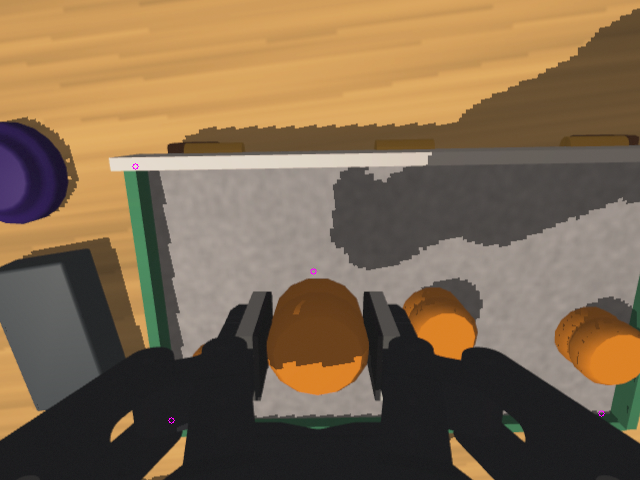

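The held knob is upright at (318,330). The floor below it is free, knob 2 at (440,320) is well aside, and the path to the fence is clear. Tray corners match the predictions. Lowering.

Call:
{"fn": "servo_tool", "kwargs": {
  "plan": [
    {"dx": 0, "dy": 0, "dz": 0.02, "spin": 0, "gripper": 0.8},
    {"dx": 0, "dy": 0, "dz": 0.025, "spin": 0, "gripper": 0.8},
    {"dx": 0, "dy": 0, "dz": 0.012, "spin": 0, "gripper": 0.8},
    {"dx": 0, "dy": 0, "dz": 0.004, "spin": 0, "gripper": 0.8},
    {"dx": 0, "dy": 0, "dz": 0.002, "spin": 0, "gripper": 0.8}
  ]
}}

```text
clock: 13.05
ee_pos: [479.6, 168.5, 39.4]
eef_rot: [-0.191, -3.135, 0.0]
contact_force: [0.7, -0.1, -0.3]
finger_gap: 35.1
finger_force: 30.1
```

Call:
{"fn": "servo_tool", "kwargs": {
  "plan": [
    {"dx": 0, "dy": 0, "dz": 0.001, "spin": 0, "gripper": 0.8},
    {"dx": 0, "dy": 0, "dz": 0.001, "spin": 0, "gripper": 0.8},
    {"dx": 0, "dy": 0, "dz": 0, "spin": 0, "gripper": 0.8}
  ]
}}

```text
clock: 13.35
ee_pos: [480.1, 169.3, 37.9]
eef_rot: [0.189, 3.135, 0.001]
contact_force: [0.2, -0.7, -0.1]
finger_gap: 35.2
finger_force: 30.1
```

Call:
{"fn": "servo_tool", "kwargs": {
  "plan": [
    {"dx": 0, "dy": 0, "dz": 0.001, "spin": 0, "gripper": 0.8},
    {"dx": 0, "dy": 0, "dz": 0.001, "spin": 0, "gripper": 0.8},
    {"dx": 0, "dy": 0, "dz": 0, "spin": 0, "gripper": 0.8}
  ]
}}

```text
clock: 13.65
ee_pos: [480.1, 169.3, 37.3]
eef_rot: [0.189, 3.134, 0.001]
contact_force: [-5.8, -1.3, 16.8]
finger_gap: 34.7
finger_force: 31.7
```

Touching the floor. Easing the press, opening slowly and rising.

Call:
{"fn": "servo_tool", "kwargs": {
  "plan": [
    {"dx": 0, "dy": 0, "dz": -0.001, "spin": 0, "gripper": 0.8},
    {"dx": 0, "dy": 0, "dz": 0, "spin": 0, "gripper": 0.52},
    {"dx": 0, "dy": 0, "dz": 0, "spin": 0, "gripper": 0.4},
    {"dx": 0, "dy": 0, "dz": 0, "spin": 0, "gripper": 0.4},
    {"dx": 0, "dy": 0, "dz": -0.01, "spin": 0, "gripper": 0.4}
  ]
}}

```text
clock: 14.15
ee_pos: [478.3, 168.7, 45.4]
eef_rot: [-0.189, -3.133, 0.002]
contact_force: [0.1, -0.6, 0.2]
finger_gap: 51.1
finger_force: 0.0
```

Call:
{"fn": "servo_tool", "kwargs": {
  "plan": [
    {"dx": 0, "dy": 0, "dz": -0.03, "spin": 0, "gripper": 0.4},
    {"dx": 0, "dy": 0, "dz": -0.05, "spin": 0, "gripper": 0.2},
    {"dx": -0.03, "dy": 0.01, "dz": -0.03, "spin": 0, "gripper": 0.1},
    {"dx": -0.045, "dy": 0.01, "dz": 0, "spin": 0, "gripper": 0.1},
    {"dx": -0.02, "dy": 0.02, "dz": 0, "spin": 0, "gripper": 0.1}
  ]
}}

```text
clock: 14.65
ee_pos: [582.9, 197.1, 159.1]
eef_rot: [0.192, 3.13, 0.002]
contact_force: [0.2, 0.2, -0.5]
finger_gap: 76.8
finger_force: 0.0
```

```bash
cat > look.py <<'E'
from h import *
np.set_printoptions(precision=1,suppress=True)
st=get_state();P=camera_params("wrist");w=capture("wrist");t=capture("top")
c,sn=np.cos(.1),np.sin(.1)
for n,im,Q,z,amin in (("wrist",w,P,50,400),("top",t,None,55,30)):
    hsv=cv2.cvtColor(im,cv2.COLOR_RGB2HSV)
    for nm,lo,hi,zz in (("knob",(8,150,70),(18,255,255),z),("red",(0,180,70),(4,255,255),86)):
        m=cv2.inRange(hsv,lo,hi); k,l,s,cc=cv2.connectedComponentsWithStats(m)
        for i in range(1,k):
            if s[i,4]>amin:
                X=onz(n,cc[i],zz,Q); d=X-[425,218,0]; x,y=d[0]*c-d[1]*sn,d[0]*sn+d[1]*c
                if abs(x)<260 and abs(y)<160: print(n,nm,s[i],cc[i],X,"tray xy",round(x,1),round(y,1))
print(st["ee_pos"],st["eef_rot"],st["clock"])
cv2.imwrite("pics/last_w.png",w[:,:,::-1]);cv2.imwrite("pics/last_t.png",t[:,:,::-1])
E
python3 look.py
```

```text
wrist knob [ 216   50   65   66 3357] [248.2  82.5] [483.  170.8  50. ] tray xy 62.5 -41.1
wrist knob [ 330  106   61   61 2875] [360.1 135.8] [521.2 233.2  50. ] tray xy 94.2 24.7
wrist knob [ 469  127   74   60 3501] [506.2 155.1] [543.7 321.6  50. ] tray xy 107.7 114.9
wrist knob [ 127  163   69   60 3164] [161.3 191.5] [539.7 105.5  50. ] tray xy 125.4 -100.5
wrist red [ 293  306   80   51 3754] [331.6 331.9] [631.2 202.1  86. ] tray xy 206.8 4.7
top knob [223 214  12  11  66] [228.4 218.9] [541.8 318.5  55. ] tray xy 106.2 111.7
top knob [294 215  10  11  81] [298.9 219.9] [539.7 100.9  55. ] tray xy 125.8 -105.1
[582.9 197.1 159.1] [0.2 3.1 0. ] 14.65
```

All four knobs stand apart at tray y ≈ -102, -42, 22 and 113, each path clear. Going to the tray handle. I'll pinch its 50 mm width along the tray's y so it can turn between the pads as it tilts.

Call:
{"fn": "servo_tool", "kwargs": {
  "plan": [
    {"dx": -0.03, "dy": 0.004, "dz": 0, "spin": -1.2, "gripper": 0},
    {"dx": -0.03, "dy": 0.003, "dz": 0.01, "spin": 0, "gripper": 0},
    {"dx": 0, "dy": 0, "dz": 0.035, "spin": 0, "gripper": 0},
    {"dx": 0, "dy": 0, "dz": 0, "spin": 0, "gripper": 0}
  ]
}}

```text
clock: 15.15
ee_pos: [635.5, 196.4, 106.9]
eef_rot: [-0.156, -3.13, 0.005]
contact_force: [0.4, -0.0, -0.8]
finger_gap: 85.6
finger_force: 0.0
```

```bash
python3 look.py | grep -v knob; python3 - <<'E'
from h import *
w=cv2.imread("pics/last_w.png"); m=cv2.inRange(cv2.cvtColor(w,cv2.COLOR_BGR2HSV),(0,150,50),(5,255,255))
P=camera_params("wrist")
for r in range(200,480,12):
    x=np.where(m[r])[0]
    if len(x)>15: print(r,x.min(),x.max(),onz("wrist",(x.min(),r),86,P)[:2].round(),onz("wrist",(x.max(),r),86,P)[:2].round())
E
```

```text
wrist red [ 271  263  110   57 5735] [324.9 292.3] [635.  201.9  86. ] tray xy 210.6 4.9
[635.5 196.4 106.9] [-0.2 -3.1  0. ] 15.15
272 279 370 [627. 183.] [631. 224.]
284 275 374 [632. 181.] [637. 225.]
296 272 378 [638. 179.] [643. 226.]
308 271 380 [644. 177.] [649. 227.]
```

Call:
{"fn": "servo_tool", "kwargs": {
  "plan": [
    {"dx": -0.008, "dy": 0.004, "dz": 0.01, "spin": 0, "gripper": 0},
    {"dx": 0, "dy": 0, "dz": 0.02, "spin": 0, "gripper": 0},
    {"dx": 0, "dy": 0, "dz": 0.02, "spin": 0, "gripper": 0},
    {"dx": 0, "dy": 0, "dz": 0.009, "spin": 0, "gripper": 0},
    {"dx": 0, "dy": 0, "dz": 0, "spin": 0, "gripper": 0.2}
  ]
}}

```text
clock: 15.75
ee_pos: [646.8, 200.9, 51.7]
eef_rot: [-0.156, -3.136, 0.001]
contact_force: [0.1, -0.3, -0.1]
finger_gap: 73.2
finger_force: 0.0
```

Call:
{"fn": "servo_tool", "kwargs": {
  "grip_force": 40,
  "plan": [
    {"dx": 0, "dy": 0, "dz": 0, "spin": 0, "gripper": 0.35},
    {"dx": 0, "dy": 0, "dz": 0, "spin": 0, "gripper": 0.45},
    {"dx": 0, "dy": 0, "dz": 0, "spin": 0, "gripper": 0.6},
    {"dx": 0, "dy": 0, "dz": 0, "spin": 0, "gripper": 0.6}
  ]
}}

```text
clock: 16.15
ee_pos: [648.3, 198.7, 54.4]
eef_rot: [0.158, 3.135, -0.006]
contact_force: [-1.8, -6.3, 5.0]
finger_gap: 49.4
finger_force: 43.1
```

Call:
{"fn": "servo_tool", "kwargs": {
  "plan": [
    {"dx": 0, "dy": 0, "dz": 0, "spin": 0, "gripper": 0.6},
    {"dx": 0, "dy": 0, "dz": 0, "spin": 0, "gripper": 0.6}
  ]
}}

```text
clock: 16.35
ee_pos: [648.2, 198.8, 54.4]
eef_rot: [0.158, 3.135, -0.006]
contact_force: [-2.3, -7.1, 5.7]
finger_gap: 49.4
finger_force: 43.1
```

Pinched (gap 49.4 mm). Raising along the arc.

Call:
{"fn": "servo_tool", "kwargs": {
  "plan": [
    {"dx": 0.0024, "dy": 0, "dz": -0.011, "spin": 0, "gripper": 0.6},
    {"dx": 0.003, "dy": 0, "dz": -0.0108, "spin": 0, "gripper": 0.6},
    {"dx": 0.0035, "dy": 0, "dz": -0.0107, "spin": 0, "gripper": 0.6}
  ]
}}

```text
clock: 16.65
ee_pos: [639.0, 199.7, 85.6]
eef_rot: [0.158, 3.136, -0.006]
contact_force: [0.2, -5.7, -4.5]
finger_gap: 49.3
finger_force: 42.5
```

Call:
{"fn": "servo_tool", "kwargs": {
  "plan": [
    {"dx": 0.002, "dy": 0, "dz": -0.0053, "spin": 0, "gripper": 0.6},
    {"dx": 0.002, "dy": 0, "dz": -0.0053, "spin": 0, "gripper": 0.6},
    {"dx": 0.0023, "dy": 0, "dz": -0.0051, "spin": 0, "gripper": 0.6},
    {"dx": 0.0023, "dy": 0, "dz": -0.0051, "spin": 0, "gripper": 0.6}
  ]
}}

```text
clock: 17.05
ee_pos: [630.2, 200.6, 106.1]
eef_rot: [0.158, 3.137, -0.006]
contact_force: [0.2, -5.8, -6.0]
finger_gap: 49.4
finger_force: 42.5
```

Call:
{"fn": "servo_tool", "kwargs": {
  "plan": [
    {"dx": 0.0025, "dy": 0, "dz": -0.005, "spin": 0, "gripper": 0.6},
    {"dx": 0.0025, "dy": 0, "dz": -0.005, "spin": 0, "gripper": 0.6},
    {"dx": 0.0028, "dy": 0, "dz": -0.0049, "spin": 0, "gripper": 0.6},
    {"dx": 0.0028, "dy": 0, "dz": -0.0049, "spin": 0, "gripper": 0.6}
  ]
}}

```text
clock: 17.45
ee_pos: [619.4, 201.7, 125.7]
eef_rot: [0.158, 3.137, -0.006]
contact_force: [-0.2, -6.2, -5.5]
finger_gap: 49.2
finger_force: 42.6
```

Call:
{"fn": "servo_tool", "kwargs": {
  "plan": [
    {"dx": 0.003, "dy": 0, "dz": -0.0048, "spin": 0, "gripper": 0.6},
    {"dx": 0.003, "dy": 0, "dz": -0.0047, "spin": 0, "gripper": 0.6},
    {"dx": 0.0033, "dy": 0, "dz": -0.0046, "spin": 0, "gripper": 0.6},
    {"dx": 0.0033, "dy": 0, "dz": -0.0045, "spin": 0, "gripper": 0.6}
  ]
}}

```text
clock: 17.85
ee_pos: [606.7, 203.0, 144.3]
eef_rot: [0.158, 3.137, -0.006]
contact_force: [0.1, -5.1, -5.5]
finger_gap: 49.3
finger_force: 42.5
```

Call:
{"fn": "servo_tool", "kwargs": {
  "plan": [
    {"dx": 0.0035, "dy": 0, "dz": -0.0045, "spin": 0, "gripper": 0.6},
    {"dx": 0.0035, "dy": 0, "dz": -0.0044, "spin": 0, "gripper": 0.6},
    {"dx": 0, "dy": 0, "dz": 0, "spin": 0, "gripper": 0.6},
    {"dx": 0, "dy": 0, "dz": 0, "spin": 0, "gripper": 0.6},
    {"dx": 0, "dy": 0, "dz": 0, "spin": 0, "gripper": 0.6}
  ]
}}

```text
clock: 18.35
ee_pos: [599.8, 203.7, 153.1]
eef_rot: [0.158, 3.137, -0.006]
contact_force: [-0.8, -5.9, -4.6]
finger_gap: 49.5
finger_force: 43.5
```

```bash
python3 look.py >/dev/null; python3 - <<'E'
from h import *
np.set_printoptions(precision=1,suppress=True)
th=.5;c,s=np.cos(th),np.sin(th);cy,sy=np.cos(.1),np.sin(.1)
hx=np.array([cy,-sy,0]);hy=np.array([sy,cy,0]);hz=np.array([0,0,1])
O=np.array([425,218,30]); 
t=cv2.imread("pics/last_t.png"); 
for th in (.45,.5,.55):
  c,s=np.cos(th),np.sin(th);ex=hx*c+hz*s;ez=-hx*s+hz*c; o,_=ray("top",(0,0))
  m=cv2.inRange(cv2.cvtColor(t,cv2.COLOR_BGR2HSV),(8,150,70),(18,255,255)); k,l,st,cc=cv2.connectedComponentsWithStats(m)
  for i in range(1,k):
    o,d=ray("top",cc[i]); a=(28-(o-O)@ez)/(d@ez); q=o+a*d-O
    if st[i,4]>25 and abs(q@hy)<150 and abs(q@ex)<200: print(th,st[i,4],cc[i],q@ex,q@hy)
E
```

```text
0.45 118 [224.4 248.8] 26.766070146519304 110.76402862327393
0.5 118 [224.4 248.8] 28.738717999529833 110.51961963915541
0.55 118 [224.4 248.8] 30.842472229588 110.25139720326585
```

```bash
cat > kn.py <<'E'
import sys
from h import *
np.set_printoptions(precision=1,suppress=True)
th=float(sys.argv[1]);c,s=np.cos(th),np.sin(th);cy,sy=np.cos(.1),np.sin(.1)
hx=np.array([cy,-sy,0]);hy=np.array([sy,cy,0]);hz=np.array([0,0,1]);O=np.array([425,218,30])
ex=hx*c+hz*s;ez=-hx*s+hz*c
for n,h in (("wrist",24),("side",20),("top",24)):
  P=camera_params(n);im=capture(n)
  m=cv2.inRange(cv2.cvtColor(im,cv2.COLOR_RGB2HSV),(8,150,60),(18,255,255));m=cv2.morphologyEx(m,cv2.MORPH_OPEN,np.ones((3,3)))
  k,l,st,cc=cv2.connectedComponentsWithStats(m)
  for i in range(1,k):
    o,d=ray(n,cc[i],P); a=(h-(o-O)@ez)/(d@ez); q=o+a*d-O
    if st[i,4]>25 and abs(q@hy)<150 and -40<q@ex<200: print(n,st[i],"x,y",round(q@ex,1),round(q@hy,1))
E
python3 kn.py 0.5
```

```text
wrist [139 228  32   4 126] x,y 178.3 -61.5
wrist [466 229  33   4 126] x,y 178.6 72.8
side [269 206  11  14 117] x,y 28.6 111.1
side [270 225  16  38 382] x,y 28.5 -51.1
top [219 243  12  12 117] x,y 27.2 111.4
```

```bash
python3 - <<'E'
from h import *
np.set_printoptions(precision=1,suppress=True)
c,s=np.cos(.5),np.sin(.5);cy,sy=np.cos(.1),np.sin(.1)
hx=np.array([cy,-sy,0]);hy=np.array([sy,cy,0]);hz=np.array([0,0,1]);O=np.array([425,218,30])
ex=hx*c+hz*s;ez=-hx*s+hz*c
im=capture("side");h=cv2.cvtColor(im,cv2.COLOR_RGB2HSV)
for y in (112,22,-42,-103): print(y,[proj("side",O+ex*x+hy*y+ez*18) for x in (24,60,110)])
m=cv2.inRange(h,(8,150,60),(18,255,255))
for r in range(200,300,2): print(r,''.join('#' if v else '.' for v in m[r,255:345]))
E
```

```text
112 [array([272.9, 213.6]), array([282.8, 208.1]), array([296.8, 200.4])]
22 [array([274.6, 230.3]), array([285. , 224.6]), array([299.7, 216.7])]
-42 [array([275.9, 243.2]), array([286.7, 237.4]), array([301.9, 229.2])]
-103 [array([277.2, 256.4]), array([288.4, 250.5]), array([304.2, 242.1])]
200 ..........................................................................................
202 ..........................................................................................
204 ...................................................................................#......
206 .................###......................................................................
208 ..............########....................................................................
210 ..............##########..................................................................
212 ..............###########.................................................................
214 ..............############................................................................
216 ...............##########...............
[... 3245 characters left out ...]
...................................
286 ..........................................................................................
288 ..........................................................................................
290 ..........................................................................................
292 ..........................................................................................
294 ..........................................................................................
296 ..........................................................................................
298 ..........................................................................................
```

The side-camera mask shows all four knobs at the fence, in line with the predicted row positions. Lowering gently by the same arc.

Call:
{"fn": "servo_tool", "kwargs": {
  "plan": [
    {"dx": -0.0035, "dy": 0, "dz": 0.0044, "spin": 0, "gripper": 0.6},
    {"dx": -0.0035, "dy": 0, "dz": 0.0045, "spin": 0, "gripper": 0.6},
    {"dx": -0.0033, "dy": 0, "dz": 0.0045, "spin": 0, "gripper": 0.6},
    {"dx": -0.0033, "dy": 0, "dz": 0.0046, "spin": 0, "gripper": 0.6},
    {"dx": -0.003, "dy": 0, "dz": 0.0047, "spin": 0, "gripper": 0.6}
  ]
}}

```text
clock: 19.15
ee_pos: [616.3, 202.0, 130.8]
eef_rot: [-0.158, -3.137, 0.005]
contact_force: [-1.1, -7.2, -1.3]
finger_gap: 49.6
finger_force: 44.2
```

Call:
{"fn": "servo_tool", "kwargs": {
  "plan": [
    {"dx": -0.003, "dy": 0, "dz": 0.0048, "spin": 0, "gripper": 0.6},
    {"dx": -0.0028, "dy": 0, "dz": 0.0049, "spin": 0, "gripper": 0.6},
    {"dx": -0.0028, "dy": 0, "dz": 0.0049, "spin": 0, "gripper": 0.6},
    {"dx": -0.0025, "dy": 0, "dz": 0.005, "spin": 0, "gripper": 0.6},
    {"dx": -0.0025, "dy": 0, "dz": 0.005, "spin": 0, "gripper": 0.6}
  ]
}}

```text
clock: 19.65
ee_pos: [630.3, 200.6, 106.4]
eef_rot: [0.158, 3.137, -0.005]
contact_force: [-0.1, -6.0, -0.6]
finger_gap: 49.3
finger_force: 44.3
```

Call:
{"fn": "servo_tool", "kwargs": {
  "plan": [
    {"dx": -0.0023, "dy": 0, "dz": 0.0051, "spin": 0, "gripper": 0.6},
    {"dx": -0.0023, "dy": 0, "dz": 0.0051, "spin": 0, "gripper": 0.6},
    {"dx": -0.002, "dy": 0, "dz": 0.0053, "spin": 0, "gripper": 0.6},
    {"dx": -0.002, "dy": 0, "dz": 0.0053, "spin": 0, "gripper": 0.6},
    {"dx": -0.0018, "dy": 0, "dz": 0.0053, "spin": 0, "gripper": 0.6}
  ]
}}

```text
clock: 20.15
ee_pos: [641.0, 199.5, 80.4]
eef_rot: [0.158, 3.136, -0.006]
contact_force: [1.8, -7.4, -0.9]
finger_gap: 49.1
finger_force: 44.6
```

Call:
{"fn": "servo_tool", "kwargs": {
  "plan": [
    {"dx": -0.0017, "dy": 0, "dz": 0.0053, "spin": 0, "gripper": 0.6},
    {"dx": -0.0015, "dy": 0, "dz": 0.0054, "spin": 0, "gripper": 0.6},
    {"dx": -0.0015, "dy": 0, "dz": 0.0054, "spin": 0, "gripper": 0.6},
    {"dx": 0, "dy": 0, "dz": 0, "spin": 0, "gripper": 0.6}
  ]
}}

```text
clock: 20.55
ee_pos: [646.0, 199.0, 63.9]
eef_rot: [0.158, 3.136, -0.006]
contact_force: [1.5, -6.9, -0.9]
finger_gap: 49.1
finger_force: 44.7
```

Call:
{"fn": "servo_tool", "kwargs": {
  "plan": [
    {"dx": -0.0006, "dy": 0, "dz": 0.003, "spin": 0, "gripper": 0.6},
    {"dx": -0.0006, "dy": 0, "dz": 0.0025, "spin": 0, "gripper": 0.6},
    {"dx": -0.0004, "dy": 0, "dz": 0.0015, "spin": 0, "gripper": 0.6},
    {"dx": -0.0003, "dy": 0, "dz": 0.001, "spin": 0, "gripper": 0.6},
    {"dx": 0, "dy": 0, "dz": 0, "spin": 0, "gripper": 0.6}
  ]
}}

```text
clock: 21.05
ee_pos: [647.8, 198.8, 56.4]
eef_rot: [0.158, 3.136, -0.006]
contact_force: [1.8, -7.2, -1.3]
finger_gap: 49.1
finger_force: 44.8
```

Call:
{"fn": "servo_tool", "kwargs": {
  "plan": [
    {"dx": -0.0003, "dy": 0, "dz": 0.001, "spin": 0, "gripper": 0.6},
    {"dx": 0, "dy": 0, "dz": 0.0005, "spin": 0, "gripper": 0.6},
    {"dx": 0, "dy": 0, "dz": 0, "spin": 0, "gripper": 0.6}
  ]
}}

```text
clock: 21.35
ee_pos: [647.8, 198.8, 55.9]
eef_rot: [0.158, 3.136, -0.005]
contact_force: [-1.8, -7.5, 6.2]
finger_gap: 48.8
finger_force: 45.7
```

Call:
{"fn": "servo_tool", "kwargs": {
  "plan": [
    {"dx": 0, "dy": 0, "dz": 0.001, "spin": 0, "gripper": 0.6},
    {"dx": 0, "dy": 0, "dz": 0, "spin": 0, "gripper": 0.6}
  ]
}}

```text
clock: 21.55
ee_pos: [647.8, 198.8, 55.9]
eef_rot: [0.158, 3.136, -0.005]
contact_force: [-4.3, -8.3, 11.3]
finger_gap: 49.4
finger_force: 46.3
```

Force rises with no further travel, so the tray is down on its stand. Releasing softly and withdrawing upward.

Call:
{"fn": "servo_tool", "kwargs": {
  "grip_force": 20,
  "plan": [
    {"dx": 0, "dy": 0, "dz": -0.001, "spin": 0, "gripper": 0.6},
    {"dx": 0, "dy": 0, "dz": 0, "spin": 0, "gripper": 0.38},
    {"dx": 0, "dy": 0, "dz": 0, "spin": 0, "gripper": 0.2},
    {"dx": 0, "dy": 0, "dz": 0, "spin": 0, "gripper": 0.1},
    {"dx": 0, "dy": 0, "dz": -0.01, "spin": 0, "gripper": 0.1}
  ]
}}

```text
clock: 22.05
ee_pos: [646.3, 201.0, 63.1]
eef_rot: [-0.156, -3.136, 0.001]
contact_force: [-1.0, 0.3, -0.4]
finger_gap: 76.5
finger_force: 0.0
```

Call:
{"fn": "servo_tool", "kwargs": {
  "plan": [
    {"dx": 0, "dy": 0, "dz": -0.03, "spin": 0, "gripper": 0.1},
    {"dx": 0, "dy": 0, "dz": -0.04, "spin": 0, "gripper": 0.1},
    {"dx": 0, "dy": 0, "dz": -0.045, "spin": 0, "gripper": 0.1},
    {"dx": 0, "dy": 0, "dz": -0.02, "spin": 0, "gripper": 0.1},
    {"dx": 0, "dy": 0, "dz": 0, "spin": 0, "gripper": 0.1}
  ]
}}

```text
clock: 22.55
ee_pos: [649.8, 202.1, 204.5]
eef_rot: [0.155, 3.13, 0.005]
contact_force: [0.4, 1.5, 0.7]
finger_gap: 77.2
finger_force: 0.0
```

```bash
python3 kn.py 0; python3 - <<'E'
from h import *
np.set_printoptions(precision=1,suppress=True)
st=get_state();print(st["ee_pos"],st["contact_force"],st["clock"])
a=capture("side");b=cv2.imread("pics/side0.png")[:,:,::-1]
hs=cv2.cvtColor(a,cv2.COLOR_RGB2HSV);m=cv2.inRange(hs,(0,170,70),(5,255,255))|cv2.inRange(hs,(175,170,70),(180,255,255))
k,l,s,c=cv2.connectedComponentsWithStats(m);print([list(map(int,r)) for r in s[1:] if r[4]>15])
d=(cv2.absdiff(a,np.ascontiguousarray(b)).max(2)>45).astype(np.uint8);d=cv2.morphologyEx(d,cv2.MORPH_OPEN,np.ones((3,3)))
k,l,s,c=cv2.connectedComponentsWithStats(d);print("changed",[list(map(int,r)) for r in s[1:] if r[4]>15])
E
```

```text
wrist [152 149  29   4 102] x,y 171.1 -99.3
side [273 209  10  13 114] x,y 26.8 113.5
side [275 227  13  38 366] x,y 26.3 -47.3
top [220 241  12  10 101] x,y 23.0 111.4
[646.8 201.  198.4] [ 0.7  0.6 -0.2] 22.7
[[297, 114, 10, 7, 56], [204, 191, 8, 24, 125], [344, 217, 5, 22, 90], [367, 327, 29, 11, 184], [252, 351, 8, 21, 102]]
changed [[0, 0, 27, 25, 427], [74, 0, 18, 42, 378], [113, 0, 31, 103, 1274], [168, 8, 19, 10, 95], [145, 33, 29, 107, 1506], [328, 34, 36, 136, 2377], [11, 42, 5, 7, 32], [71, 42, 8, 5, 33], [0, 45, 68, 186, 4168], [66, 48, 13, 39, 277], [59, 89, 8, 6, 39], [52, 118, 45, 45, 1126], [315, 160, 9, 6, 46], [352, 163, 6, 8, 32], [110, 165, 64, 51, 1404], [343, 173, 15, 19, 145], [211, 182, 103, 40, 2103], [317, 186, 7, 21, 87], [133, 196, 74, 48, 2194], [273, 210, 10, 12, 115], [312, 212, 11, 9, 54], [324, 214, 4, 5, 18], [122, 217, 19, 47, 599], [22, 221, 48, 90, 2522], [297, 225, 12, 13, 132], [274, 227, 15, 39, 396], [312, 249, 13, 14, 148], [139, 277, 10, 11, 78], [350, 292, 9, 29, 229], [340, 301, 9, 8, 48], [367, 328, 29, 10, 219], [316, 331, 15, 13, 103], [336, 333, 9, 6, 38], [315, 345, 14, 11, 66], [331, 346, 4, 5, 17]]
```

Everything checks out:
- The four knobs are in a row at tray x≈24–27.
- The tray handle is back at its start position.
- The clamp handle is laid over.
- The gripper is clear.

Handing in.

```bash
python3 -c "
from plant import *
print(finish_job())"
```

```text
the job is handed in; nothing more can be done
None
```

The job is handed in: the clamp stands open, all four knobs are in one row against the fence, and the tray is lowered flat. The jig knob was first set on the bench, where it slipped from the grip and ended upright. I regripped it there and set it down upright in the tray. The final state was checked from camera measurements only.

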